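# Bring the specimen's cross under the tester needle and press the needle

### The job

On the bench needle tester, slide the specimen carrier along the stage, without lifting it off, until the black cross on its white tile sits right under the needle, and let go of it. Then press the tester's red cap straight down until the needle bears on the cross with about 10 N, keep it there for half a second and let the cap spring back up. The needle must never come down on the tile away from the cross, nor with more than 20 N, and the other things stay where they are.

Things in the scene. Friction and masses are not known exactly. Their poses are not given: they have to be found in the camera images.
- tester: Bench needle tester, fixed; origin on the table under the needle; its x points to the robot's left (yaw about 90 degrees), y towards the robot, z up. Dark steel stage 270 (x) x 400 (y) mm, top 20 mm above the table, spanning x -160..+110, y -170..+230 mm. Steel column, 44 mm wide, at (30, -130) mm, top 270 mm above the table. A white head overhangs the stage (see head_lip).
- head_lip (a point): Middle of the head's lower edge on the side of the robot's right (-x of the tester), 130 mm plus head joint above the stage. Head in the tester's frame: x -80..+40, y -45..+45 mm, 65 mm tall. When the carrier is in place this edge hangs over its blue grip and blocks a gripper pointing straight down: come from that side, fingers leaning 35 to 50 degrees from vertical towards the tester's +x.
- head (a joint): Height setting of the head on its column, m: 0 lowest, drawn 0 to 0.02; clamped (stays put under the forces of the job). Needle tip, head and cap all rise by this value.
- needle: Brass needle under the head, 3.6 mm wide at its blunt tip; origin at the very tip, 29 mm plus head joint above the stage (15 mm plus head joint above the tile's top) when the cap is up. It is sprung inside the plunger: once the tip is stopped, every further mm of cap travel adds 1 N at the tip (up to 15 mm). Axes as the tester's.
- plunger (a joint): Travel of the red cap downward, m: 0 up (rest), 0.046 stop. Its return spring takes about 1 N at the start plus 0.06 N per mm; while the needle is free it travels with the cap mm for mm.
- cap_top (a point): Centre of the top face of the red cap, a 38 mm wide, 14 mm thick disc on top of the head, straight above the needle; 266 mm plus head joint above the stage when up.
- carrier: Specimen carrier, loose, about 0.35 kg: aluminium plate 140 (x) x 90 (y) x 10 mm lying on the stage; origin at the centre of its underside. Its own x runs from the blue grip towards the tile, roughly along the tester's x at the start. On it a white tile 76 x 76 mm, 4 mm thick (top 14 mm above the stage), centred at x = +25 mm, and the blue grip.
- carrier_grip (a point): Grasp point of the carrier's blue upright grip, a fin 36 mm long (carrier x), 12 mm thick (carrier y), rising from the plate's top to 55 mm above the stage, centred at x = -50 mm in the carrier; this point is 36 mm above the stage, axes as the carrier's.
- carrier_spot (a point): Crossing of the black cross (22 mm arms, ring of red dots of 16 mm diameter around it) on the tile's top, 14 mm above the stage, at x = +25, y = 0 mm in the carrier, so 75 mm ahead of the grip.
- ref_block: Loose brass reference block, 40 x 60 x 25 mm, lying on the stage at its left edge (+x of the tester), beyond the carrier; not part of the job. Origin at the centre of its underside.
Not all that is in view belongs to the job. Leave any green look-alike of the carrier alone.

How it is judged:
On the way, in this order (a step that is already met when the one before it is completed fails the run):
1. the cross is within 3 mm of the needle's axis, the carrier flat, at rest and let go (horizontal distance between carrier_spot and needle below 0.003 m and linear speed of carrier below 0.01 m/s and contact force between the fingers and carrier below 0.05 N and angle between carrier's own z axis and vertical below 0.03 rad), for 0.2 s.
2. the needle bears on the cross with 6 N or more (and within 3 mm of it) (horizontal distance between carrier_spot and needle below 0.003 m and contact force between needle and carrier above 6 N), for 0.3 s.
At the end, for the whole second after the job is handed in: The cap is back up (within 4 mm), and the carrier lies flat and at rest on the stage with its cross still within 3 mm of the needle's axis (horizontal distance between carrier_spot and needle below 0.003 m and value of joint plunger below 0.004 m and linear speed of carrier below 0.01 m/s and angle between carrier's own z axis and vertical below 0.03 rad and z of carrier in the frame of tester below 0.023 m); the robot touches nothing.
It fails at once if the needle presses with more than 20 N (contact force between needle and carrier above 20 N).
It fails at once if the needle comes down on the carrier more than 4.5 mm from the cross (contact force between needle and carrier above 0.5 N and horizontal distance between carrier_spot and needle above 0.0045 m).
It fails at once if the carrier is lifted off the stage (more than 8 mm) (z of carrier in the frame of tester above 0.028 m).
It fails at once if another thing is moved by more than 30 mm (distance of any of ref_block, dish, reagent, wash, reel_a, reel_b, spatula from where it was at the start of the episode above 0.03 m).
It also fails if it takes over 61 s, if anything falls off the work surface, if the arm or the gripper's body presses on something with over 40 N, if the wrist force passes 120 N, or if a joint passes its speed limit or range.

### The arm

A 7-joint arm with a two-finger parallel gripper is mounted at the origin on the work surface. World frame = base frame: x ahead of the robot, y to its left, z up, the work surface at z = 0. Lengths are in m, angles in rad, forces in N, time in s.
With the tool pointing down it reaches from about 0.4 to 0.85 m from the base axis. Payload 10.4 kg.
Tool frame: the origin (TCP) lies midway between the tips of the shut fingers; the grasp point (between the pads) lies 19 mm behind it; z points along the fingers, y is the direction in which the jaws open and shut (so a half turn about z gives the same grasp; the last joint's range is limited). The gripper opens to 85 mm and grips with 20 to 120 N. Pads are 22 mm wide; open, the fingers measure 114 mm over their backs; the gripper's body (76 mm by 85 mm) begins 54 mm behind the grasp point. The pads swing forward as they close: fully open they stand 13 mm farther back than shut.
Start: joints at [-1.362, 0.332, -0.065, 1.46, 0.022, 1.35, -0.088], TCP at [0.144, 0.608, 0.231] pointing down, gripper open.
Joint ranges: [-2.6, 2.6], [-0.5, 2.12], [-1.47, 1.34], [0.16, 2.42], [-1.27, 4.41], [0.06, 2.06], [-2.6, 2.6]. Speed limits (rad/s): [2.22, 2.22, 2.79, 2.79, 3.14, 3.14, 3.14].

### API

Orientations are given as a unit quaternion [x, y, z, w].
In Python, from cell import robot gives the robot as it stands.
- The arm moves only by the tool move_arm, never from a script. Its arguments are lists of equal length, an entry for each row: "xyz": the shift along the tool's x, y, z normalised to -1 to 1, where 1 is 0.03 m, a list of three; "turn": the turn, a rotation vector about the tool's x, y, z normalised to -1 to 1, where 1 is 0.1 rad, a list of three; "grip": the opening, from 0 (shut) to 1 (fully open). In form: {"xyz": [[x, y, z], ...], "turn": [[wx, wy, wz], ...], "grip": [grip, ...]}. A call has 1 to 12 rows; each row shifts and turns the pose as measured when the row begins, along the tool's axes as they then stand; what a row does not reach is not made up. A row lasts 1/10 s, in which the tool goes at most 50 mm and 8.59 degrees, less where a joint would pass 70% of its speed; a pose out of reach is approached as far as the arm can. A call with a number of a shift or a turn outside -1 to 1 is refused whole. A call with a gripper value outside its range is refused whole. The fingers move at their own pace and stop on an object; "newtons" is the grip in N (left out, the last holds). Time passes only in rows, so rows that do not move let the fingers close. It gives the time, the measured TCP pose, the force and the opening at its end, in the units of the state.
- robot.read_state(): the state, without advancing time (a new reading comes with each control period).
- robot.grab_frame(name): name is "side" or "top"; returns a dict with "color" (420x560x3 uint8, red, green, blue), "vfov" (degrees; the focal length in pixels is half the picture's height over the tangent of half this angle, whatever the lens; pixels are square), "cx", "cy" (the principal point, pixels), "rvec" (rotation vector, rad) and "tvec" (3), from world to camera coordinates, as OpenCV has them. Camera axes: x right, y down, z forward; pixel columns grow to the right and rows downward; lengths in m; the calibration is good to about 2 mm. A picture is of the moment at which its call begins. There is no depth.
- robot.finish_job(): hands the job in, once; it reports no verdict.
The state is a dict: "clock": time; "joints": joint angles; "joint_velocities": joint speeds; "tau": joint torques, N m; "tool_pos": TCP position; "tool_rot": TCP orientation; "contact_force": force on the tool from outside, world axes, zero at the start; "wrist_torque": the same for the moment, N m; "gripper_width": opening from 0.0 (shut) to 1.0 (fully open).
Only numpy, scipy, OpenCV 4.12 (cv2) and the standard library are available. Lean on these libraries where they do the work, as an engineer would, in place of code of your own. Each camera call takes 0.05 s, during which the arm holds its last target.

## Working session

There is one attempt and no reset: what is moved stays moved. The work goes in short steps, Python scripts to look and compute and a tool call to move; the robot and the scene stay as the last step left them, time stands still between calls to the robot, and variables do not carry over. Pictures are saved under pics/ and viewed, and the job is handed in when it is done.

Besides the shell and the picture viewer there is one more tool, called in YAML: its name, and indented under it one key for each argument. move_arm: Moves the arm, as the interface text tells. Its arguments: {"type":"object","properties":{"xyz":{"type":"array"},"turn":{"type":"array"},"grip":{"type":"array"},"newtons":{"type":"number"}},"required":["xyz","turn","grip"]}

```bash
mkdir -p pics; ls
cat > h.py <<'E'
import numpy as np, cv2, pickle
from scipy.spatial.transform import Rotation as R
from cell import robot
def grab(n,tag):
    f=robot.grab_frame(n); pickle.dump(f,open(f'pics/{tag}.pkl','wb'))
    cv2.imwrite(f'pics/{tag}.png',f['color'][:,:,::-1]); return f
def load(tag): return pickle.load(open(f'pics/{tag}.pkl','rb'))
def K(f):
    h=f['color'].shape[0]; fl=h/2/np.tan(np.radians(f['vfov'])/2)
    return np.array([[fl,0,f['cx']],[0,fl,f['cy']],[0,0,1.]])
def proj(f,p):
    return cv2.projectPoints(np.atleast_2d(np.array(p,float)),np.array(f['rvec'],float),np.array(f['tvec'],float),K(f),None)[0][:,0]
def ray(f,uv):
    Rm=cv2.Rodrigues(np.array(f['rvec'],float))[0]; t=np.array(f['tvec'],float).ravel()
    d=Rm.T@np.linalg.inv(K(f))@np.array([uv[0],uv[1],1.]); return -Rm.T@t,d
def atz(f,uv,z):
    c,d=ray(f,uv); return c+d*(z-c[2])/d[2]
def crop(f,x0,y0,x1,y1,s,name):
    im=f['color'][y0:y1,x0:x1,::-1]; cv2.imwrite(f'pics/{name}.png',cv2.resize(im,None,fx=s,fy=s,interpolation=cv2.INTER_CUBIC))
E
python3 - <<'E'
from h import *
for n in('side','top'):
    f=grab(n,n+'0'); print(n,f['vfov'],f['cx'],f['cy'],ray(f,(f['cx'],f['cy'])))
s=robot.read_state(); print(s)
E
```

```text
pics
side 52.62580731493672 277.06543053178643 212.34229144834669 (array([0.18789816, 0.46782915, 0.71659906]), array([ 0.34870416, -0.63804672, -0.68651423]))
top 43.45174494617131 285.2577627932593 213.3427490754961 (array([ 0.31111709, -0.01361639,  1.154809  ]), array([ 0.14435617,  0.02192004, -0.98928298]))
{'clock': 0.1, 'joints': array([-1.3615976 ,  0.33279422, -0.06466768,  1.46086371,  0.02158131,
        1.34990043, -0.08849729]), 'joint_velocities': array([ 1.08304000e-03,  3.76682534e-04, -8.53052232e-07, -7.35913032e-04,
        2.02688181e-04, -5.80904493e-04, -1.01997746e-04]), 'tau': array([ 9.05469606e-04, -6.26746988e+01,  4.87104210e-02, -3.92434680e+01,
        1.62788469e-02,  6.95911527e-03,  3.65512574e-05]), 'tool_pos': array([0.14351846, 0.60795059, 0.23060139]), 'tool_rot': array([ 1.15646300e-01,  9.93290254e-01, -6.33827822e-04, -4.83921336e-05]), 'contact_force': array([ 0.2120074 ,  0.22263218, -0.33563262]), 'wrist_torque': array([-0.02567145, -0.00913591,  0.03250179]), 'gripper_width': 0.9996022762353309}
```

View pics/side0.png

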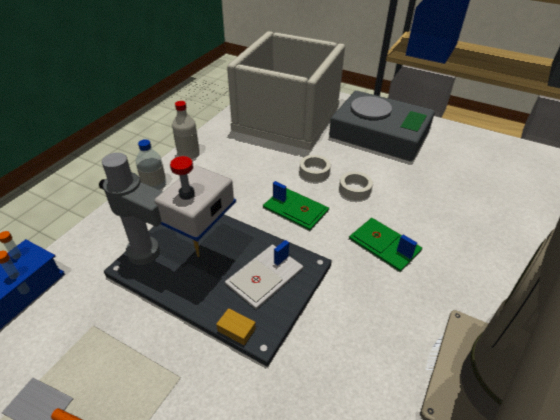

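View pics/top0.png

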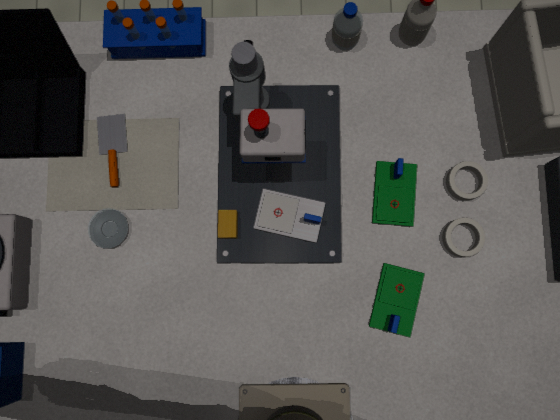

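The carrier is the white-tiled one on the stage: cross near (278,212) in top and (256,279) in side. The two green plates at (395,193) and (397,300) are look-alikes, so I'll leave them alone. Enlarging to confirm.

Run:
```python
from h import *
f=load('top0'); crop(f,205,70,355,275,4,'c1'); im=cv2.imread('pics/c1.png'); print(im.shape)
crop(f,205,175,355,275,5,'c1'); crop(f,205,75,355,185,5,'c1b')
f=load('side0'); crop(f,100,150,340,350,3,'c2')
```

```text
(820, 600, 3)
```

View pics/c1.png

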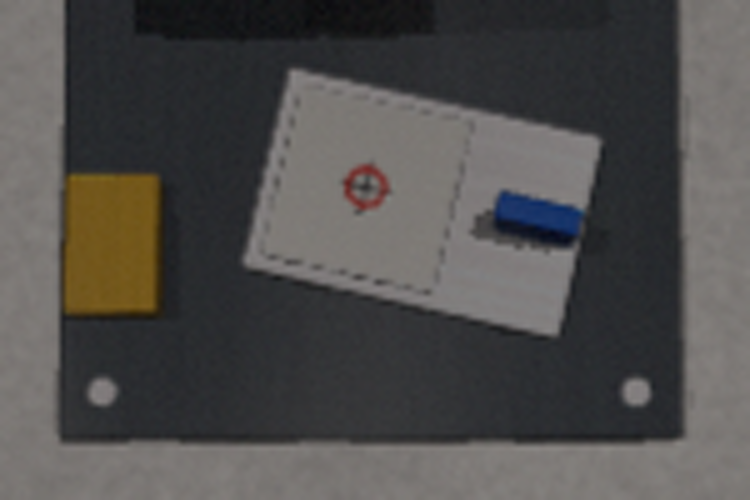

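View pics/c1b.png

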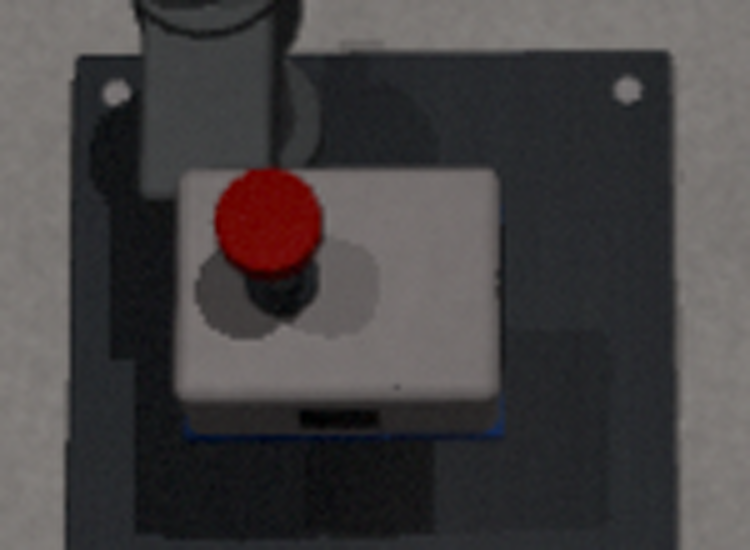

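View pics/c2.png

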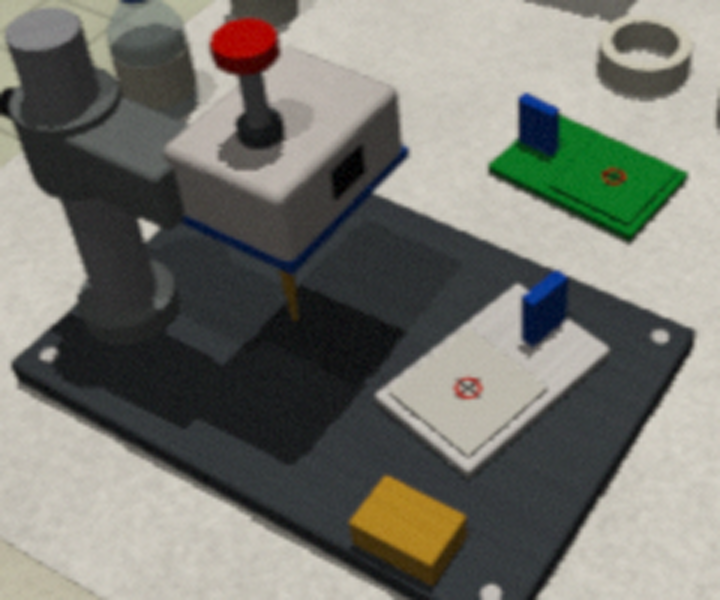

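```bash
cat > fit.py <<'E'
from h import *
from scipy.optimize import least_squares
t=load('top0'); s=load('side0')
def px(c,o,k): return (np.array(c)+.5)/k-.5+np.array(o)
T=lambda c:px(c,(205,175),5); B=lambda c:px(c,(205,75),5); S=lambda c:px(c,(100,150),3)
# (frame, point in tester, head?, pixel)
obs=[(t,(.110,-.170,.02),0,B((80,57))),(t,(-.160,-.170,.02),0,B((670,52))),
(t,(.110,.230,.02),0,T((60,439))),(t,(-.160,.230,.02),0,T((683,438))),
(t,(0,0,.286),1,B((269,217))),(s,(0,0,.286),1,S((246,41))),(s,(0,0,.049),1,S((294,320))),
(s,(.110,-.170,.02),0,S((15,366))),(s,(-.160,.230,.02),0,S((692,335)))]
def W(p,x): 
    c,sn=np.cos(x[2]),np.sin(x[2]); return np.array([x[0]+c*p[0]-sn*p[1],x[1]+sn*p[0]+c*p[1],p[2]])
def res(x,raw=False):
    r=[]
    for f,p,h,uv in obs:
        q=W(p,x)+np.array([0,0,h*x[3]]); r.append(proj(f,q)[0]-uv)
    return np.array(r) if raw else np.ravel(r)
r=least_squares(res,[.6,0,np.pi/2,.01],loss='soft_l1'); print(r.x,np.degrees(r.x[2])); print(res(r.x,True).round(1))
x=r.x
for n,p in dict(needle=(0,0,.049),cap=(0,0,.286)).items(): print(n,W(p,x)+[0,0,x[3]])
a=atz(t,T((366,187)),.034); b=atz(s,S((468,388)),.034); print('cross',a,b)
# plate corners z=.03
C=[atz(t,T(c),.03) for c in((293,70),(601,136),(558,335),(244,265))]
print(np.array(C),np.mean(C,0)); 
for i in range(4): print(np.linalg.norm(C[i]-C[i-1]))
d=(C[0]+C[3]-C[1]-C[2]); print('carrier yaw',np.degrees(np.arctan2(d[1],d[0])))
g=[atz(t,T(c),.075) for c in((497,192),(581,208),(576,240),(493,224))]; print('grip top',np.mean(g,0))
g=[atz(t,T(c),.055) for c in((65,175),(160,175),(158,313),(65,313))]; 
print('block at z .045',[atz(t,T(c),.045).round(4) for c in((65,175),(160,175),(158,313),(65,313))])
E
python3 fit.py
```

```text
[0.60008348 0.04819736 1.55167819 0.0068499 ] 88.9046112412386
[[-0.7 -0.6]
 [ 0.8 -0.3]
 [-0.7  0.3]
 [ 0.4  0.7]
 [ 0.2  0.8]
 [-1.2 -0.5]
 [ 0.2  0.4]
 [-2.8 -0.4]
 [ 1.8 -1.2]]
needle [0.60008348 0.04819736 0.0558499 ]
cap [0.60008348 0.04819736 0.2928499 ]
cross [0.47789717 0.0272172  0.034     ] [0.47753174 0.02490858 0.034     ]
[[ 0.53054835  0.05841094  0.03      ]
 [ 0.49877834 -0.07452811  0.03      ]
 [ 0.41292685 -0.05387179  0.03      ]
 [ 0.44558321  0.08037215  0.03      ]] [0.47195919 0.0025958  0.03      ]
0.0877574437478795
0.136682567370919
0.0883015424119884
0.13815886822950943
carrier yaw 76.44295393456723
grip top [ 0.45831163 -0.04468101  0.075     ]
block at z .045 [array([0.484 , 0.1555, 0.045 ]), array([0.4832, 0.1148, 0.045 ]), array([0.424 , 0.1158, 0.045 ]), array([0.4247, 0.1553, 0.045 ])]
```

```bash
cat > fitc.py <<'E'
from fit import *
def fitc(obs,x0):
    def rs(x): return np.ravel([proj(f,W(p,x))[0]-uv for f,p,uv in obs])
    r=least_squares(rs,x0,loss='soft_l1'); return r.x,rs(r.x).reshape(-1,2).round(1)
if __name__=='__main__':
    pl=[(.07,.045,.03),(-.07,.045,.03),(-.07,-.045,.03),(.07,-.045,.03)]
    # carrier x ~ +y world, carrier y ~ -x world
    tp=[(244,265),(558,335),(601,136),(293,70)]; sp=[(467,473),(609,349),(517,284),(376,395)]
    ot=[(t,p,T(c)) for p,c in zip(pl,tp)]+[(t,(.025,0,.034),T((366,187)))]
    os_=[(s,p,S(c)) for p,c in zip(pl,sp)]+[(s,(.025,0,.034),S((468,388)))]
    for o in(ot,os_,ot+os_):
        x,r=fitc(o,[.472,.0026,1.33]); print(x,np.degrees(x[2]),r.tolist())
        print(' cross',W((.025,0,.034),x),'grip',W((-.05,0,.056),x))
    cx=np.array([np.cos(x[2]),np.sin(x[2]),0]);cy=np.array([-cx[1],cx[0],0])
E
python3 fitc.py|tail -6
python3 - <<'E'
from h import *
s=robot.read_state(); print(R.from_quat(s['tool_rot']).as_matrix().round(3))
E
```

```text
[0.47202795 0.00269822 1.33136353] 76.28151109549118 [[-0.5, 0.3], [0.4, 0.6], [0.7, -0.2], [-0.8, -0.8], [0.1, -0.0]]
 cross [0.47795674 0.02698503 0.034     ] grip [ 0.46017037 -0.04587542  0.056     ]
[0.47108888 0.00148755 1.32394031] 75.8561923221491 [[0.2, 0.1], [0.7, -0.1], [0.1, -0.5], [-1.1, -0.1], [-0.1, 0.4]]
 cross [0.47719779 0.02572969 0.034     ] grip [ 0.45887106 -0.04699672  0.056     ]
[0.47152158 0.00206223 1.32740534] 76.05472396374978 [[-0.2, 0.4], [0.6, 0.9], [1.0, 0.2], [-0.3, -0.7], [0.4, 0.2], [-0.0, 0.3], [0.4, -0.1], [-0.4, -0.4], [-1.4, 0.2], [-0.4, 0.5]]
 cross [0.47754646 0.02632539 0.034     ] grip [ 0.45947183 -0.04646408  0.056     ]
[[-0.973  0.23  -0.   ]
 [ 0.23   0.973 -0.001]
 [-0.    -0.001 -1.   ]]
```

```bash
cat > plan.py <<'E'
from h import *
def plan(targets,n=12,vmax=.9,wmax=.9,state=None):
    """targets: list of (pos,Rot); prints up to n rows, rounded"""
    s=state or robot.read_state(); p=np.array(s['tool_pos']);q=R.from_quat(s['tool_rot']); X=[];Wt=[]
    for tp,tq in targets:
        tp=np.array(tp)
        while len(X)<n:
            d=tp-p; w=(q.inv()*tq).as_rotvec()
            k=max(np.linalg.norm(d)/(.03*vmax),np.linalg.norm(w)/(.1*wmax))
            if k<.02: break
            k=max(1,np.ceil(k-.05))
            x=np.round(q.inv().apply(d)/k/.03,2); t=np.round(w/k/.1,2)
            X.append(x.tolist());Wt.append(t.tolist()); p=p+q.apply(x*.03); q=q*R.from_rotvec(t*.1)
            if k==1: break
    print(len(X)); print('"xyz":',X); print('"turn":',Wt); print('end',p.round(4),'z',q.as_matrix()[:,2].round(3))
    d=np.array(targets[-1][0])-p; print('left',np.linalg.norm(d).round(4),np.degrees((q.inv()*targets[-1][1]).magnitude()).round(1))
def lean(yaw,a):
    cx=np.array([np.cos(yaw),np.sin(yaw),0]);cy=np.array([-cx[1],cx[0],0])
    z=np.sin(a)*cx+np.cos(a)*np.array([0,0,-1]); y=-cy
    return R.from_matrix(np.column_stack([np.cross(y,z),y,z]))
def where():
    s=robot.read_state(); print(s['clock'].__round__(2),s['tool_pos'].round(4),R.from_quat(s['tool_rot']).as_matrix()[:,2].round(3),'F',s['contact_force'].round(2),s['gripper_width'],s['joints'].round(2)); return s
E
cat > g.py <<'E'
from plan import *
yaw=1.327; G=np.array([.4595,-.0464,.058]); A=np.radians(42); RL=lean(yaw,A); z=RL.as_matrix()[:,2]
TG=G+.019*z; PRE=TG-.11*z
E
python3 - <<'E'
from g import *
print(TG,PRE); plan([((.34,.40,.33),lean(1.327+.7,0)),((.44,.05,.33),lean(1.327,0))],n=12)
E
```

```text
[ 0.46256889 -0.03406247  0.04388025] [ 0.44480165 -0.10549026  0.12562618]
12
"xyz": [[-0.66, -0.44, -0.28], [-0.69, -0.39, -0.28], [-0.72, -0.33, -0.27], [-0.74, -0.28, -0.28], [-0.76, -0.22, -0.27], [-0.78, -0.17, -0.28], [-0.79, -0.11, -0.27], [-0.79, -0.05, -0.28], [-0.8, 0.0, -0.27], [-0.79, 0.06, -0.28], [-0.79, 0.13, -0.27], [-0.78, 0.18, -0.28]]
"turn": [[-0.0, 0.0, 0.74], [-0.0, 0.0, 0.74], [-0.0, 0.0, 0.73], [-0.0, 0.0, 0.74], [-0.0, 0.0, 0.73], [-0.0, 0.0, 0.74], [-0.0, 0.0, 0.73], [-0.0, 0.0, 0.74], [-0.0, 0.0, 0.73], [-0.0, 0.0, 0.74], [-0.0, 0.0, 0.73], [-0.01, 0.01, 0.74]]
end [0.3401 0.4    0.3301] z [ 0.  0. -1.]
left 0.364 40.1
```

move_arm:
  xyz:
    - [-0.66,-0.44,-0.28]
    - [-0.69,-0.39,-0.28]
    - [-0.72,-0.33,-0.27]
    - [-0.74,-0.28,-0.28]
    - [-0.76,-0.22,-0.27]
    - [-0.78,-0.17,-0.28]
    - [-0.79,-0.11,-0.27]
    - [-0.79,-0.05,-0.28]
    - [-0.8,0,-0.27]
    - [-0.79,0.06,-0.28]
    - [-0.79,0.13,-0.27]
    - [-0.78,0.18,-0.28]
  turn:
    - [0,0,0.74]
    - [0,0,0.74]
    - [0,0,0.74]
    - [0,0,0.74]
    - [0,0,0.74]
    - [0,0,0.74]
    - [0,0,0.74]
    - [0,0,0.74]
    - [0,0,0.74]
    - [0,0,0.74]
    - [0,0,0.74]
    - [0,0,0.74]
  grip: [0.5,0.5,0.5,0.5,0.5,0.5,0.5,0.5,0.5,0.5,0.5,0.5]

```text
clock: 1.3
tool_pos: [0.3397, 0.3887, 0.3274]
tool_rot: [0.543, 0.84, -0.007, 0.001]
contact_force: [-0.5, 0.3, 0.2]
gripper_width: 0.499
```

Run:
```python
from g import *
where(); plan([((.43,.05,.33),lean(1.327,0)),(PRE-.05*z,RL)],n=12)
```

```text
1.3 [0.3397 0.3887 0.3274] [-0.007 -0.012 -1.   ] F [-0.46  0.32  0.25] 0.4987950494077784 [-1.12  0.06  0.19  1.58 -0.01  1.51 -0.51]
12
"xyz": [[-0.89, -0.15, 0.0], [-0.89, -0.1, 0.0], [-0.9, -0.05, 0.0], [-0.9, -0.01, -0.0], [-0.9, 0.04, -0.0], [-0.89, 0.08, -0.0], [-0.89, 0.13, -0.0], [-0.88, 0.17, -0.0], [-0.87, 0.22, -0.01], [-0.86, 0.27, -0.01], [-0.84, 0.31, -0.01], [-0.83, 0.35, -0.0]]
"turn": [[-0.01, 0.01, 0.51], [-0.01, 0.01, 0.51], [-0.01, 0.01, 0.51], [-0.01, 0.01, 0.51], [-0.0, 0.01, 0.51], [-0.01, 0.01, 0.51], [-0.0, 0.01, 0.52], [-0.01, 0.01, 0.51], [-0.0, 0.01, 0.52], [-0.01, 0.01, 0.51], [-0.0, 0.0, 0.52], [-0.01, 0.01, 0.51]]
end [0.4232 0.0761 0.3298] z [-0. -0. -1.]
left 0.2719 42.1
```

move_arm:
  xyz:
    - [-0.89,-0.15,0]
    - [-0.89,-0.1,0]
    - [-0.9,-0.05,0]
    - [-0.9,-0.01,0]
    - [-0.9,0.04,0]
    - [-0.89,0.08,0]
    - [-0.89,0.13,0]
    - [-0.88,0.17,0]
    - [-0.87,0.22,0]
    - [-0.86,0.27,0]
    - [-0.84,0.31,0]
    - [-0.83,0.35,0]
  turn:
    - [0,0.01,0.51]
    - [0,0.01,0.51]
    - [0,0.01,0.51]
    - [0,0.01,0.51]
    - [0,0.01,0.51]
    - [0,0.01,0.51]
    - [0,0.01,0.51]
    - [0,0.01,0.51]
    - [0,0.01,0.51]
    - [0,0.01,0.51]
    - [0,0.01,0.51]
    - [0,0.01,0.51]
  grip: [0.5,0.5,0.5,0.5,0.5,0.5,0.5,0.5,0.5,0.5,0.5,0.5]

```text
clock: 2.5
tool_pos: [0.4224, 0.0525, 0.3286]
tool_rot: [0.785, 0.62, -0.003, -0.003]
contact_force: [0.3, 0.3, 0.1]
gripper_width: 0.497
```

Run:
```python
from g import *
where(); print(PRE-.05*z); plan([(PRE-.05*z,RL)],n=12)
```

```text
2.5 [0.4224 0.0525 0.3286] [-0.008  0.    -1.   ] F [0.34 0.32 0.14] 0.4969126411161538 [-0.8  -0.2   0.5   1.8   0.09  1.53 -0.56]
[ 0.43672563 -0.13795743  0.16278342]
10
"xyz": [[-0.61, 0.2, 0.55], [-0.64, 0.2, 0.51], [-0.68, 0.2, 0.46], [-0.71, 0.2, 0.41], [-0.74, 0.2, 0.35], [-0.76, 0.2, 0.3], [-0.78, 0.2, 0.24], [-0.8, 0.19, 0.19], [-0.81, 0.2, 0.12], [-0.82, 0.19, 0.07]]
"turn": [[-0.01, 0.73, 0.01], [-0.01, 0.74, 0.01], [-0.01, 0.73, 0.01], [-0.01, 0.74, 0.0], [-0.01, 0.73, 0.01], [-0.01, 0.74, 0.0], [-0.01, 0.73, 0.01], [-0.01, 0.74, 0.0], [-0.01, 0.73, 0.01], [-0.02, 0.74, 0.0]]
end [ 0.4366 -0.1379  0.1627] z [ 0.162  0.649 -0.743]
left 0.0002 0.0
```

move_arm:
  xyz:
    - [-0.61,0.2,0.55]
    - [-0.64,0.2,0.51]
    - [-0.68,0.2,0.46]
    - [-0.71,0.2,0.41]
    - [-0.74,0.2,0.35]
    - [-0.76,0.2,0.3]
    - [-0.78,0.2,0.24]
    - [-0.8,0.2,0.19]
    - [-0.81,0.2,0.12]
    - [-0.82,0.2,0.07]
  turn:
    - [0,0.74,0]
    - [0,0.74,0]
    - [0,0.74,0]
    - [0,0.74,0]
    - [0,0.74,0]
    - [0,0.74,0]
    - [0,0.74,0]
    - [0,0.74,0]
    - [0,0.74,0]
    - [0,0.74,0]
  grip: [0.5,0.5,0.5,0.5,0.5,0.5,0.5,0.5,0.5,0.5]

```text
clock: 3.5
tool_pos: [0.4304, -0.127, 0.1833]
tool_rot: [0.748, 0.578, 0.254, -0.208]
contact_force: [-0.0, 0.9, 1.4]
gripper_width: 0.497
```

Run:
```python
from g import *
where(); plan([(TG-.05*z,RL),(TG-.025*z,RL)],n=12)
grab('top','top1');grab('side','side1')
```

```text
3.5 [ 0.4304 -0.127   0.1833] [ 0.14   0.604 -0.785] F [-0.01  0.88  1.45] 0.4971824970867805 [-0.38  0.36  1.19  1.96 -0.86  1.57  0.84]
6
"xyz": [[-0.08, 0.07, 0.8], [-0.1, 0.07, 0.8], [-0.1, 0.06, 0.8], [-0.12, 0.06, 0.8], [-0.13, 0.06, 0.79], [0.0, 0.0, 0.84]]
"turn": [[-0.02, 0.13, -0.03], [-0.02, 0.13, -0.03], [-0.02, 0.13, -0.03], [-0.02, 0.13, -0.03], [-0.02, 0.13, -0.03], [0.0, -0.0, -0.0]]
end [ 0.4585 -0.0503  0.0623] z [ 0.162  0.649 -0.743]
left 0.0002 0.0
```

View pics/top1.png

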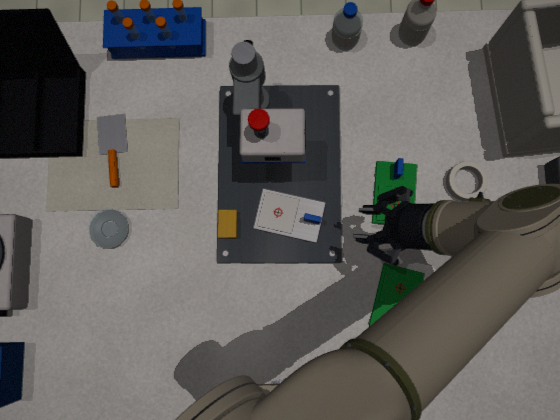

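View pics/side1.png

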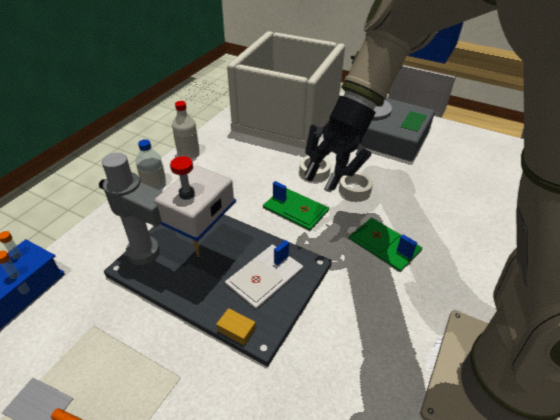

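The gripper leans correctly toward the fin at (313,218) in top, with the jaws straddling its line. The arm is clear of everything. Advancing.

move_arm:
  xyz:
    - [-0.08,0.07,0.8]
    - [-0.1,0.07,0.8]
    - [-0.1,0.06,0.8]
    - [-0.12,0.06,0.8]
  turn:
    - [-0.02,0.13,-0.03]
    - [-0.02,0.13,-0.03]
    - [-0.02,0.13,-0.03]
    - [-0.02,0.13,-0.03]
  grip: [0.5,0.5,0.5,0.5]

```text
clock: 4.0
tool_pos: [0.4481, -0.0889, 0.0994]
tool_rot: [0.746, 0.568, 0.276, -0.213]
contact_force: [1.0, -0.7, 0.1]
gripper_width: 0.5
```

Run:
```python
from g import *
where(); plan([(TG-.03*z,RL)],n=12)
```

```text
4.0 [ 0.4481 -0.0889  0.0994] [ 0.169  0.631 -0.757] F [ 1.02 -0.69  0.1 ] 0.4996810882714583 [-0.31  0.5   1.05  2.05 -1.04  1.46  0.97]
2
"xyz": [[0.1, 0.0, 0.82], [0.09, 0.01, 0.82]]
"turn": [[0.06, 0.11, -0.1], [0.06, 0.1, -0.1]]
end [ 0.4578 -0.0535  0.066 ] z [ 0.162  0.649 -0.743]
left 0.0002 0.0
```

move_arm:
  xyz:
    - [0.1,0,0.82]
    - [0.09,0.01,0.82]
    - [0,0,0]
  turn:
    - [0.06,0.11,-0.1]
    - [0.06,0.1,-0.1]
    - [0,0,0]
  grip: [0.5,0.5,0.5]

```text
clock: 4.3
tool_pos: [0.4576, -0.0511, 0.0648]
tool_rot: [0.735, 0.576, 0.281, -0.221]
contact_force: [-0.4, -0.3, 0.0]
gripper_width: 0.501
```

Run:
```python
from g import *
where(); plan([(TG,RL)],n=12,vmax=.5)
f=grab('top','top2');crop(f,250,150,400,270,5,'c3')
f=grab('side','side2');crop(f,200,180,360,320,5,'c4')
```

```text
4.3 [ 0.4576 -0.0511  0.0648] [ 0.16   0.649 -0.744] F [-0.37 -0.31  0.03] 0.501417834839553 [-0.32  0.55  0.97  2.09 -1.12  1.42  1.01]
2
"xyz": [[-0.01, 0.01, 0.46], [-0.02, 0.02, 0.45]]
"turn": [[-0.01, 0.01, 0.0], [-0.01, 0.0, 0.01]]
end [ 0.4627 -0.0342  0.0439] z [ 0.162  0.649 -0.743]
left 0.0002 0.0
```

View pics/c3.png

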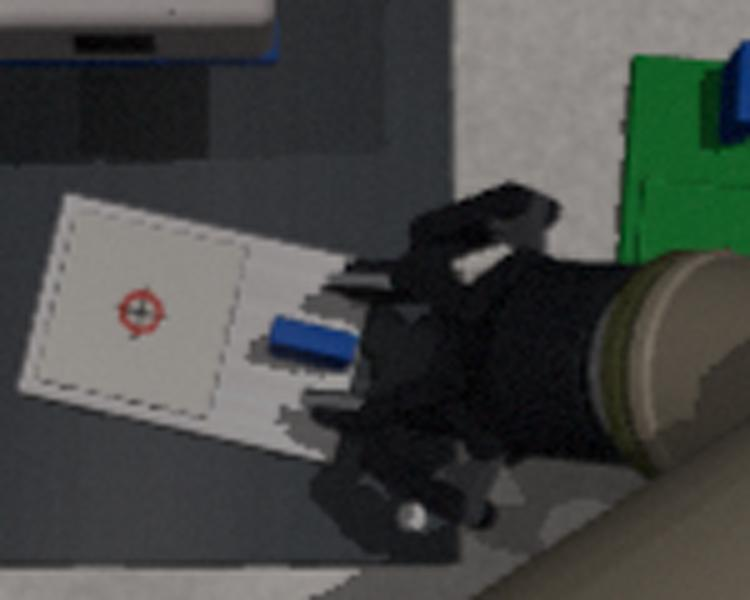

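View pics/c4.png

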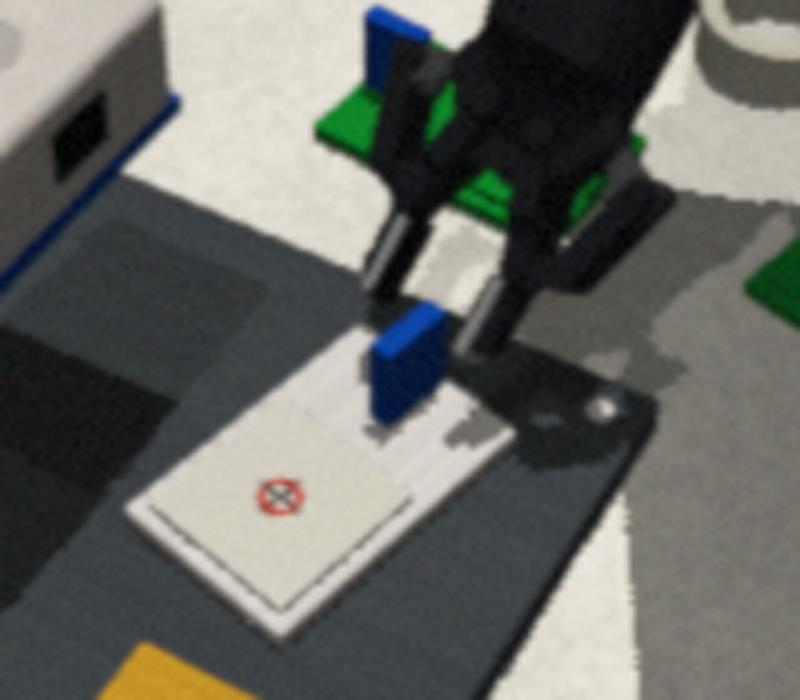

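The fin, at (313,217) in the full top image, sits midway between the jaws. Advancing the last 27 mm.

move_arm:
  xyz:
    - [-0.01,0.01,0.46]
    - [-0.02,0.02,0.45]
    - [0,0,0]
  turn:
    - [-0.01,0,0]
    - [-0.01,0,0]
    - [0,0,0]
  grip: [0.5,0.5,0.5]

```text
clock: 4.7
tool_pos: [0.465, -0.0376, 0.0463]
tool_rot: [0.737, 0.575, 0.284, -0.216]
contact_force: [-0.5, -1.1, -0.3]
gripper_width: 0.497
```

Run:
```python
from g import *
where(); plan([(TG,RL)],n=12,vmax=.5)
```

```text
4.7 [ 0.465  -0.0376  0.0463] [ 0.17   0.644 -0.746] F [-0.53 -1.14 -0.34] 0.4968357426509278 [-0.33  0.57  0.94  2.1  -1.17  1.38  1.03]
1
"xyz": [[0.02, -0.11, 0.12]]
"turn": [[0.09, 0.04, 0.02]]
end [ 0.4625 -0.034   0.0439] z [ 0.162  0.649 -0.743]
left 0.0001 0.0
```

move_arm:
  xyz:
    - [0.02,-0.1,0.1]
    - [0,0,0]
    - [0,0,0]
    - [0,0,0]
    - [0,0,0]
    - [0,0,0]
  turn:
    - [0.08,0.04,0.02]
    - [0,0,0]
    - [0,0,0]
    - [0,0,0]
    - [0,0,0]
    - [0,0,0]
  grip: [0.5,0.3,0.2,0.1,0,0]
  newtons: 35

```text
clock: 5.3
tool_pos: [0.4623, -0.0347, 0.0445]
tool_rot: [0.736, 0.575, 0.283, -0.221]
contact_force: [0.4, 0.6, -2.0]
gripper_width: 0.133
```

Run:
```python
from g import *
where()
f=grab('top','top3');crop(f,205,150,405,270,4,'c3')
f=grab('side','side3');crop(f,100,180,340,360,3,'c4')
```

```text
5.3 [ 0.4623 -0.0347  0.0445] [ 0.162  0.649 -0.743] F [ 0.41  0.59 -1.99] 0.13332337327160465 [-0.33  0.57  0.94  2.11 -1.17  1.38  1.03]
```

View pics/c3.png

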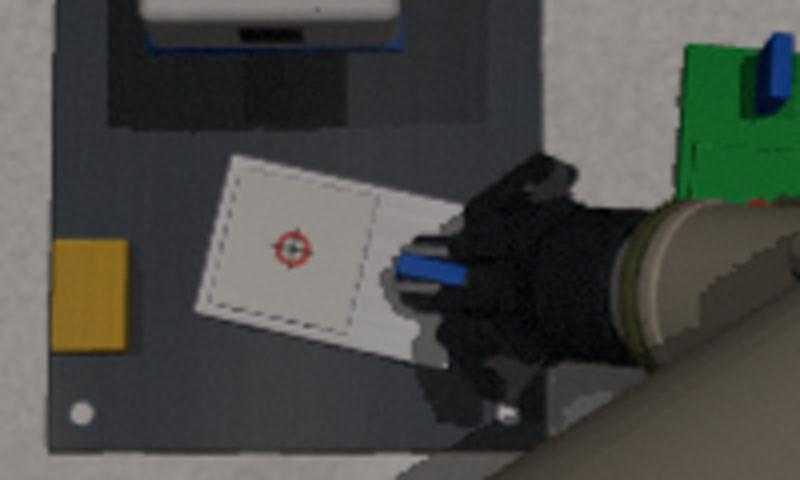

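View pics/c4.png

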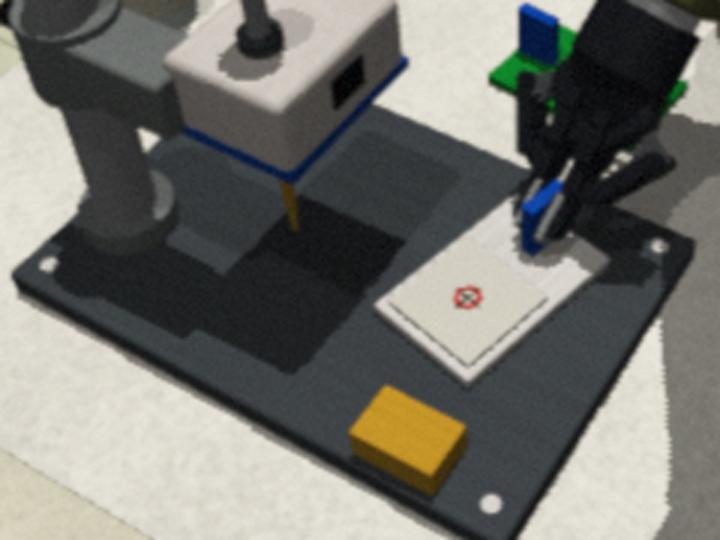

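```bash
cat > g2.py <<'E'
from g import *
T0=np.array([.4623,-.0347,.0445]); D=np.array([.1226,.0219,0])
E
python3 - <<'E'
from g2 import *
plan([(T0+D*.4,RL)],n=6,vmax=.5)
E
```

```text
4
"xyz": [[0.13, 0.38, 0.11], [0.13, 0.38, 0.12], [0.12, 0.38, 0.11], [0.13, 0.37, 0.12]]
"turn": [[0.0, -0.0, -0.0], [0.0, -0.0, -0.0], [0.0, -0.0, -0.0], [0.01, -0.0, -0.01]]
end [ 0.5113 -0.0257  0.0445] z [ 0.161  0.65  -0.743]
left 0.0002 0.0
```

move_arm:
  xyz:
    - [0.13,0.38,0.11]
    - [0.13,0.38,0.11]
    - [0.13,0.38,0.11]
    - [0.13,0.38,0.11]
  turn:
    - [0,0,0]
    - [0,0,0]
    - [0,0,0]
    - [0,0,0]
  grip: [0,0,0,0]

```text
clock: 5.8
tool_pos: [0.5125, -0.0262, 0.0446]
tool_rot: [0.737, 0.574, 0.282, -0.221]
contact_force: [-2.1, -0.4, -1.0]
gripper_width: 0.135
```

Run:
```python
from g2 import *
where()
plan([(T0+D*.75,RL)],n=6,vmax=.5)
```

```text
5.8 [ 0.5125 -0.0262  0.0446] [ 0.161  0.649 -0.744] F [-2.07 -0.4  -1.04] 0.13457909806228532 [-0.32  0.62  0.88  2.01 -1.21  1.38  0.96]
3
"xyz": [[0.15, 0.43, 0.13], [0.15, 0.43, 0.13], [0.14, 0.42, 0.14]]
"turn": [[-0.0, 0.0, -0.01], [-0.0, 0.0, -0.01], [-0.0, 0.01, -0.01]]
end [ 0.5541 -0.0183  0.0444] z [ 0.162  0.65  -0.743]
left 0.0002 0.0
```

Smooth, about 2 N of drag.

move_arm:
  xyz:
    - [0.15,0.43,0.13]
    - [0.15,0.43,0.13]
    - [0.14,0.42,0.13]
  turn:
    - [0,0,0]
    - [0,0,0]
    - [0,0,0]
  grip: [0,0,0]

```text
clock: 6.1
tool_pos: [0.5573, -0.0174, 0.0445]
tool_rot: [0.736, 0.574, 0.282, -0.222]
contact_force: [-3.0, -1.4, 3.2]
gripper_width: 0.135
```

Run:
```python
from g2 import *
where()
plan([(T0+D,RL)],n=6,vmax=.35)
```

```text
6.1 [ 0.5573 -0.0174  0.0445] [ 0.16   0.649 -0.743] F [-3.03 -1.43  3.21] 0.13519950280832982 [-0.29  0.66  0.82  1.91 -1.23  1.37  0.89]
3
"xyz": [[0.09, 0.28, 0.08], [0.09, 0.29, 0.08], [0.1, 0.28, 0.09]]
"turn": [[-0.0, 0.0, -0.01], [-0.01, 0.0, -0.01], [-0.0, 0.0, -0.01]]
end [ 0.5848 -0.0126  0.0445] z [ 0.161  0.649 -0.743]
left 0.0002 0.0
```

move_arm:
  xyz:
    - [0.09,0.28,0.08]
    - [0.09,0.28,0.08]
    - [0.09,0.25,0.08]
    - [0,0,0]
  turn:
    - [0,0,0]
    - [0,0,0]
    - [0,0,0]
    - [0,0,0]
  grip: [0,0,0,0]

```text
clock: 6.5
tool_pos: [0.5874, -0.0114, 0.0446]
tool_rot: [0.735, 0.575, 0.282, -0.222]
contact_force: [1.6, 0.0, -1.6]
gripper_width: 0.137
```

Run:
```python
from g2 import *
where()
f=grab('side','side4');crop(f,140,200,260,300,6,'c4')
f=grab('top','top4');crop(f,205,80,405,230,4,'c3')
```

```text
6.5 [ 0.5874 -0.0114  0.0446] [ 0.159  0.65  -0.743] F [ 1.6   0.03 -1.63] 0.13710499646522498 [-0.27  0.69  0.77  1.84 -1.23  1.36  0.85]
```

View pics/c4.png

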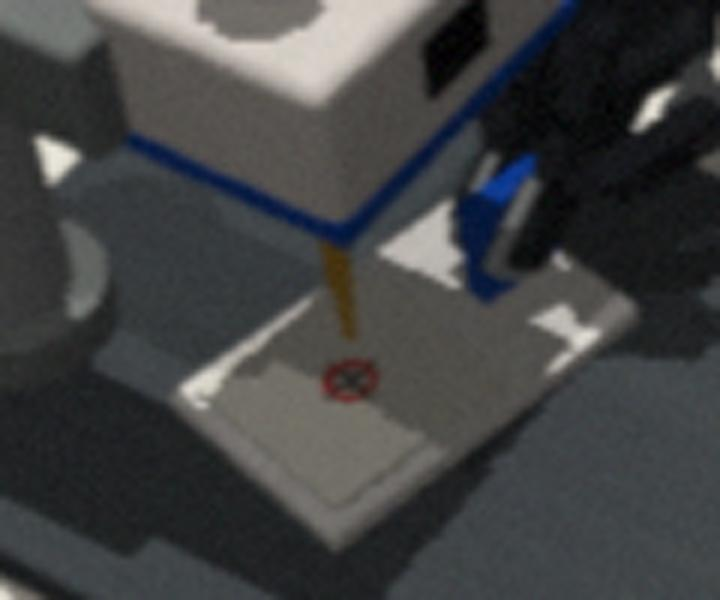

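View pics/c3.png

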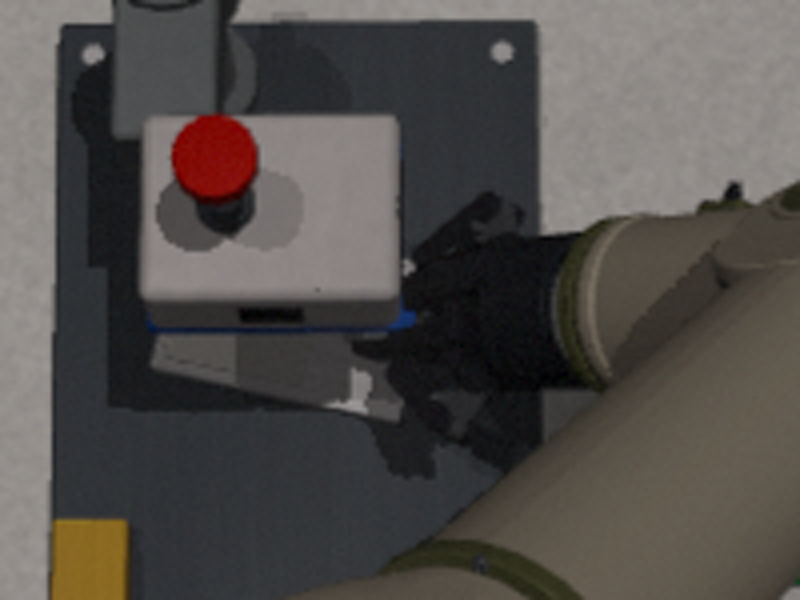

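Run:
```python
from h import *
f=load('side0'); crop(f,150,145,250,265,6,'c5')
f=load('side4'); print(f['rvec'],f['tvec'])
```

```text
[ 0.6850799  -2.63279013  1.13769175] [0.38652396 0.30456147 0.72493144]
```

View pics/c5.png

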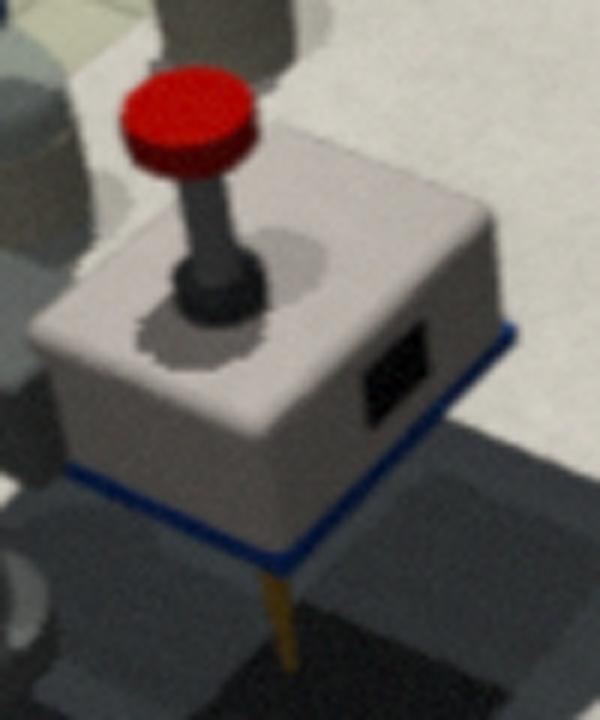

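Run:
```python
from fit import *
P=lambda c:px(c,(150,145),6); Q=lambda c:px(c,(140,200),6)
def go(f,o):
    rs=lambda x:np.ravel([proj(f,(x[0],x[1],z+x[2]))[0]-uv for z,uv in o])
    r=least_squares(rs,[.6,.05,.01]); return r.x.round(4),r.fun.round(2), (r.jac.T@r.jac)
a=go(s,[(.286,P((190,109))),(.049,P((290,671)))]);print(a[0],a[1],np.sqrt(np.diag(np.linalg.inv(a[2])))*.5)
tip=[P((290,671)),Q((349,338))]; print(tip)
cr=atz(s,Q((350,380)),.034); print('cross side',cr)
for h in(0,.004,.0068,.01,.014): print(h,[atz(s,u,.049+h)[:2].round(4) for u in tip])
# top cap given h
for h in(0,.0068,.014): print('top cap',h,atz(t,B((269,217)),.286+h)[:2].round(4))
```

```text
[0.60008348 0.04819736 1.55167819 0.0068499 ] 88.9046112412386
[[-0.7 -0.6]
 [ 0.8 -0.3]
 [-0.7  0.3]
 [ 0.4  0.7]
 [ 0.2  0.8]
 [-1.2 -0.5]
 [ 0.2  0.4]
 [-2.8 -0.4]
 [ 1.8 -1.2]]
needle [0.60008348 0.04819736 0.0558499 ]
cap [0.60008348 0.04819736 0.2928499 ]
cross [0.47789717 0.0272172  0.034     ] [0.47753174 0.02490858 0.034     ]
[[ 0.53054835  0.05841094  0.03      ]
 [ 0.49877834 -0.07452811  0.03      ]
 [ 0.41292685 -0.05387179  0.03      ]
 [ 0.44558321  0.08037215  0.03      ]] [0.47195919 0.0025958  0.03      ]
0.0877574437478795
0.136682567370919
0.0883015424119884
0.13815886822950943
carrier yaw 76.44295393456723
grip top [ 0.45831163 -0.04468101  0.075     ]
block at z .045 [array([0.484 , 0.1555, 0.045 ]), array([0.4832, 0.1148, 0.045 ]), array([0.424 , 0.1158, 0.045 ]), array([0.4247, 0.1553, 0.045 ])]
[0.6013 0.0458 0.005 ] [-0.26  0.05  0.32 -0.06] [0.00324517 0.00329259 0.0039487 ]
[array([197.91666667, 256.41666667]), array([197.75      , 255.91666667])]
cross side [0.60359342 0.04783244 0.034     ]
0 [array([0.6049, 0.0431]), array([0.606 , 0.0421])]
0.004 [array([0.6024, 0.0456]), array([0.6035, 0.0447])]
0.0068 [array([0.6007, 0.0474]), array([0.6018, 0.0465])]
0.01 [array([0.5987, 0.0494]), array([0.5998, 0.0485])]
0.014 [array([0.5962, 0.052 ]), array([0.5972, 0.0511])]
top cap 0 [0.6039 0.049 ]
top cap 0.0068 [0.6016 0.0485]
top cap 0.014 [0.5992 0.048 ]
```

```bash
python3 - <<'E' | tail -12
from fit import *
P=lambda c:px(c,(150,145),6)
o=[((0,0,.286),P((190,109))),((0,0,.049),P((290,671))),((.04,.045,.150),P((285,573))),((.04,-.045,.15),P((67,470))),((-.08,.045,.15),P((517,336)))]
def rs(x,o=o): return np.ravel([proj(s,W(p,x)+np.array([0,0,x[3]]))[0]-uv for p,uv in o])
r=least_squares(rs,[.6,.05,1.56,.01]); print(r.x,r.fun.round(2)); print(np.sqrt(np.diag(np.linalg.inv(r.jac.T@r.jac)))*.5)
E
```

```text
[ 0.49877834 -0.07452811  0.03      ]
 [ 0.41292685 -0.05387179  0.03      ]
 [ 0.44558321  0.08037215  0.03      ]] [0.47195919 0.0025958  0.03      ]
0.0877574437478795
0.136682567370919
0.0883015424119884
0.13815886822950943
carrier yaw 76.44295393456723
grip top [ 0.45831163 -0.04468101  0.075     ]
block at z .045 [array([0.484 , 0.1555, 0.045 ]), array([0.4832, 0.1148, 0.045 ]), array([0.424 , 0.1158, 0.045 ]), array([0.4247, 0.1553, 0.045 ])]
[ 6.08736743e-01  3.65610514e-02  1.56013216e+00 -9.59251381e-04] [ 0.2  -1.27  0.45 -2.47  1.    0.99 -0.93  0.64 -0.8   2.11]
[0.00228462 0.002365   0.00965239 0.0029943 ]
```

Run:
```python
from g2 import *
s=where()
plan([(np.array([.5849,-.0124,.0446]),RL)],n=6,vmax=.35)
```

```text
6.6 [ 0.5866 -0.0118  0.0446] [ 0.16   0.65  -0.743] F [ 0.65  0.16 -1.58] 0.13570403911580797 [-0.27  0.69  0.77  1.84 -1.23  1.36  0.85]
1
"xyz": [[-0.02, -0.05, -0.02]]
"turn": [[-0.02, -0.0, -0.02]]
end [ 0.5849 -0.0122  0.0446] z [ 0.162  0.65  -0.743]
left 0.0002 0.0
```

move_arm:
  xyz:
    - [-0.02,-0.05,-0.02]
    - [0,0,0]
    - [0,0,0]
  turn:
    - [-0.02,0,-0.02]
    - [0,0,0]
    - [0,0,0]
  grip: [0,0,0]

```text
clock: 6.9
tool_pos: [0.5843, -0.0126, 0.0445]
tool_rot: [0.736, 0.575, 0.283, -0.22]
contact_force: [0.9, 0.1, -2.5]
gripper_width: 0.136
```

Run:
```python
from g2 import *
where()
f=grab('side','side5');crop(f,160,230,240,290,10,'c4')
```

```text
6.9 [ 0.5843 -0.0126  0.0445] [ 0.163  0.649 -0.743] F [ 0.9   0.13 -2.46] 0.13582528736444796 [-0.27  0.68  0.77  1.85 -1.23  1.36  0.85]
```

View pics/c4.png

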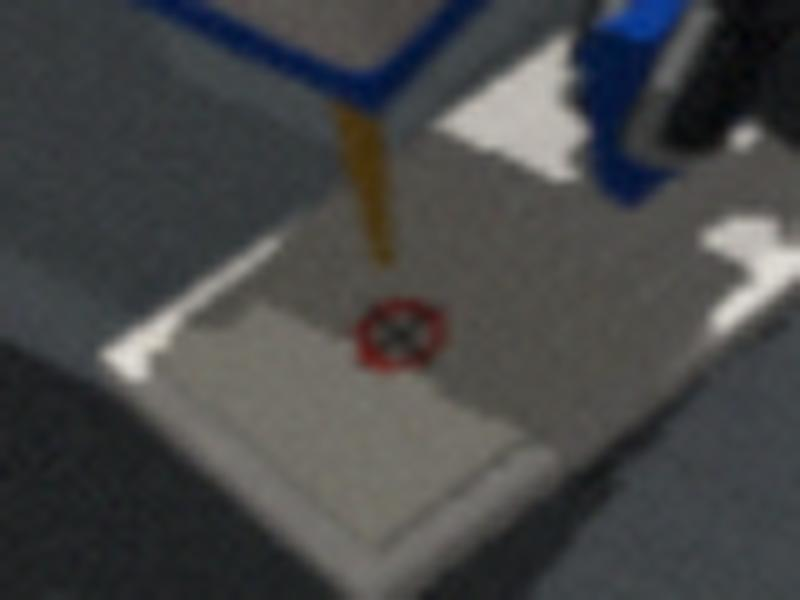

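```bash
python3 - <<'E' | tail -8
from fit import *
Q=lambda c:px(c,(160,230),10)
tip=Q((383,265)); cr=Q((400,334)); print(tip,cr, atz(s,cr,.034))
for h in(0,.003,.005,.0068,.01,.015):
    X=atz(s,tip,.049+h); X[2]=.034; u=proj(s,X)[0]; print(h,(u-(160,230)+.5)*10-.5, X, atz(s,cr,.034)-X)
E
```

```text
block at z .045 [array([0.484 , 0.1555, 0.045 ]), array([0.4832, 0.1148, 0.045 ]), array([0.424 , 0.1158, 0.045 ]), array([0.4247, 0.1553, 0.045 ])]
[197.85 256.05] [199.55 262.95] [0.6005879  0.04624697 0.034     ]
0 [391.74068271 312.20677891] [0.60561815 0.04232935 0.034     ] [-5.03025008e-03  3.91761237e-03  2.77555756e-17]
0.003 [393.51106393 321.76827401] [0.60374104 0.04424143 0.034     ] [-3.15313545e-03  2.00553752e-03  2.77555756e-17]
0.005 [394.69549579 328.1651671 ] [0.60248963 0.04551614 0.034     ] [-1.90172570e-03  7.30820950e-04  2.77555756e-17]
0.0068 [395.76435579 333.93787838] [0.60136336 0.04666339 0.034     ] [-7.75456920e-04 -4.16423960e-04  2.77555756e-17]
0.01 [397.6713013  344.23693146] [0.5993611  0.04870294 0.034     ] [ 1.22679868e-03 -2.45597047e-03  2.77555756e-17]
0.015 [400.66832375 360.42328451] [0.59623258 0.05188973 0.034     ] [ 4.35532306e-03 -5.64276188e-03  2.77555756e-17]
```

Assuming a head setting of 6.8 mm, the cross at crop (400,334) is within 1 mm of where the needle should land. Releasing and backing out. I'll then get the head height by touching the cap.

move_arm:
  xyz:
    - [0,0,0]
    - [0,0,0]
    - [0,0,0]
    - [0,0,-0.3]
    - [0,0,-0.6]
    - [0,0,-0.9]
    - [0,0,-0.9]
    - [0,0,-0.9]
  turn:
    - [0,0,0]
    - [0,0,0]
    - [0,0,0]
    - [0,0,0]
    - [0,0,0]
    - [0,0,0]
    - [0,0,0]
    - [0,0,0]
  grip: [0.3,0.45,0.45,0.45,0.45,0.45,0.45,0.45]

```text
clock: 7.75
tool_pos: [0.5642, -0.0858, 0.1292]
tool_rot: [0.736, 0.575, 0.282, -0.222]
contact_force: [0.4, 0.1, -0.5]
gripper_width: 0.448
```

Run:
```python
from g2 import *
where()
f=grab('side','side6');crop(f,160,230,240,290,10,'c4')
plan([((.53,-.20,.30),lean(1.327,0.3)),((.53,-.10,.40),lean(1.327,0))],n=12)
```

```text
7.75 [ 0.5642 -0.0858  0.1292] [ 0.159  0.651 -0.743] F [ 0.43  0.1  -0.49] 0.4482351634867636 [-0.2   0.6   0.87  1.77 -1.1   1.52  0.8 ]
12
"xyz": [[0.11, -0.03, -0.84], [0.07, -0.03, -0.84], [0.02, -0.03, -0.85], [-0.03, -0.03, -0.84], [-0.07, -0.03, -0.84], [-0.12, -0.02, -0.84], [-0.16, -0.03, -0.83], [-0.21, -0.02, -0.82], [0.68, -0.13, -0.37], [0.66, -0.14, -0.41], [0.64, -0.13, -0.44], [0.62, -0.14, -0.47]]
"turn": [[0.0, -0.54, -0.0], [0.0, -0.54, -0.0], [0.0, -0.54, -0.0], [0.01, -0.54, -0.01], [0.0, -0.54, -0.0], [0.01, -0.54, -0.01], [0.0, -0.54, -0.0], [0.01, -0.54, -0.01], [-0.0, -0.5, 0.0], [-0.0, -0.5, 0.0], [-0.0, -0.5, 0.0], [-0.0, -0.5, 0.0]]
end [ 0.53   -0.1332  0.3669] z [ 0.024  0.097 -0.995]
left 0.0469 5.7
```

View pics/c4.png

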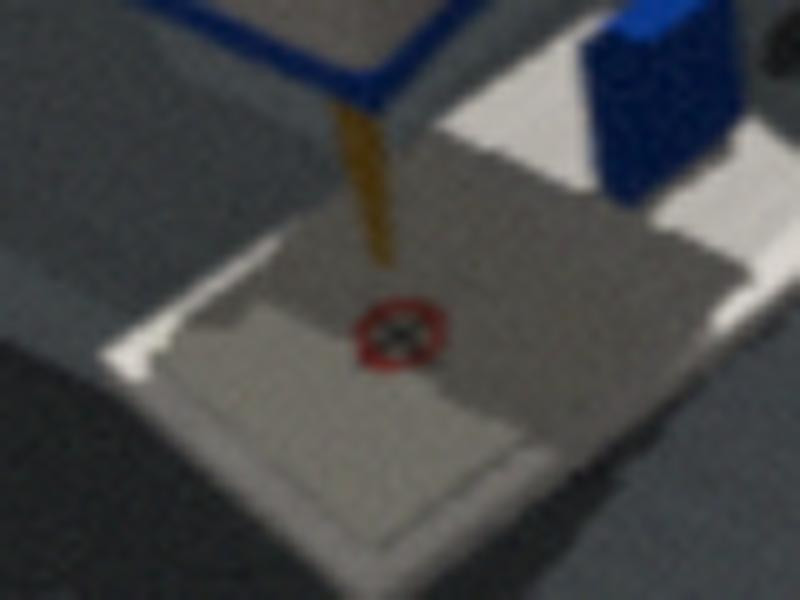

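View pics/side6.png

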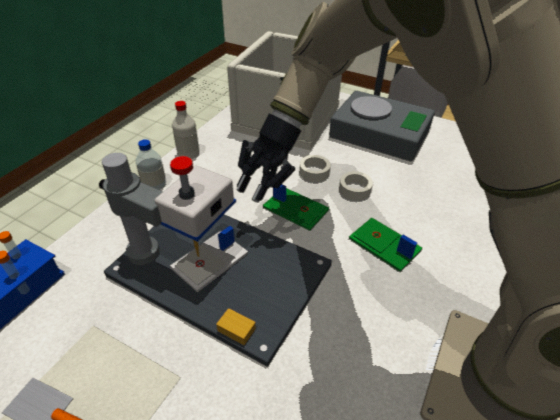

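The carrier didn't move when released (cross still at crop (400,333)) and the hand is clear. Next, over the cap.

move_arm:
  xyz:
    - [0.11,-0.03,-0.84]
    - [0.07,-0.03,-0.84]
    - [0.02,-0.03,-0.85]
    - [-0.03,-0.03,-0.84]
    - [-0.07,-0.03,-0.84]
    - [-0.12,-0.03,-0.84]
    - [-0.16,-0.03,-0.83]
    - [-0.21,-0.03,-0.82]
    - [0.68,-0.13,-0.37]
    - [0.66,-0.14,-0.41]
    - [0.64,-0.13,-0.44]
    - [0.62,-0.14,-0.47]
  turn:
    - [0,-0.54,0]
    - [0,-0.54,0]
    - [0,-0.54,0]
    - [0,-0.54,0]
    - [0,-0.54,0]
    - [0,-0.54,0]
    - [0,-0.54,0]
    - [0,-0.54,0]
    - [0,-0.5,0]
    - [0,-0.5,0]
    - [0,-0.5,0]
    - [0,-0.5,0]
  grip: [0.45,0.45,0.3,0.2,0.1,0,0,0,0,0,0,0]

```text
clock: 9.0
tool_pos: [0.5174, -0.157, 0.3868]
tool_rot: [0.801, 0.597, 0.031, -0.019]
contact_force: [0.4, 0.6, -0.7]
gripper_width: 0.001
```

Run:
```python
from g2 import *
where()
plan([((.601,.0475,.37),lean(1.327,0))],n=12)
```

```text
9.0 [ 0.5174 -0.157   0.3868] [ 0.028  0.068 -0.997] F [ 0.42  0.6  -0.68] 0.0012407798644623342 [-0.82  0.2   1.28  1.46 -0.26  1.63  0.15]
9
"xyz": [[0.81, 0.08, 0.12], [0.81, 0.08, 0.12], [0.81, 0.09, 0.11], [0.81, 0.09, 0.1], [0.81, 0.1, 0.09], [0.81, 0.1, 0.09], [0.81, 0.1, 0.08], [0.81, 0.11, 0.08], [0.8, 0.12, 0.07]]
"turn": [[0.01, -0.08, -0.05], [0.01, -0.08, -0.05], [0.01, -0.08, -0.05], [0.01, -0.08, -0.05], [0.01, -0.08, -0.05], [0.01, -0.08, -0.05], [0.01, -0.08, -0.05], [0.01, -0.08, -0.05], [0.01, -0.09, -0.06]]
end [0.6011 0.0475 0.37  ] z [-0. -0. -1.]
left 0.0001 0.0
```

move_arm:
  xyz:
    - [0.5,0.05,0.08]
    - [0.5,0.05,0.08]
    - [0.5,0.06,0.07]
  turn:
    - [0,-0.08,-0.05]
    - [0,-0.08,-0.05]
    - [0,-0.08,-0.05]
  grip: [0,0,0]

```text
clock: 9.3
tool_pos: [0.5344, -0.1153, 0.3871]
tool_rot: [0.798, 0.602, 0.024, -0.01]
contact_force: [-0.3, 0.3, -0.2]
gripper_width: 0.002
```

Run:
```python
from g2 import *
where()
plan([((.601,.0475,.37),lean(1.327,0))],n=12)
```

```text
9.3 [ 0.5344 -0.1153  0.3871] [ 0.026  0.044 -0.999] F [-0.32  0.3  -0.15] 0.0024153146416454126 [-0.9   0.21  1.27  1.45 -0.25  1.62  0.07]
7
"xyz": [[0.83, 0.09, 0.12], [0.83, 0.1, 0.12], [0.83, 0.1, 0.11], [0.83, 0.1, 0.11], [0.83, 0.11, 0.1], [0.82, 0.11, 0.09], [0.83, 0.12, 0.09]]
"turn": [[0.02, -0.07, -0.05], [0.02, -0.07, -0.05], [0.02, -0.07, -0.05], [0.02, -0.07, -0.05], [0.02, -0.07, -0.05], [0.02, -0.07, -0.04], [0.01, -0.07, -0.05]]
end [0.601  0.0475 0.3701] z [ 0.  0. -1.]
left 0.0001 0.0
```

move_arm:
  xyz:
    - [0.83,0.09,0.12]
    - [0.83,0.1,0.12]
    - [0.83,0.1,0.11]
    - [0.83,0.1,0.11]
    - [0.83,0.11,0.1]
    - [0.7,0.1,0.09]
  turn:
    - [0.02,-0.07,-0.05]
    - [0.02,-0.07,-0.05]
    - [0.02,-0.07,-0.05]
    - [0.02,-0.07,-0.05]
    - [0.02,-0.07,-0.05]
    - [0.02,-0.07,-0.05]
  grip: [0,0,0,0,0,0]

```text
clock: 9.9
tool_pos: [0.593, 0.0271, 0.3699]
tool_rot: [0.79, 0.613, 0.001, -0.002]
contact_force: [0.7, -0.1, 0.3]
gripper_width: 0.001
```

Run:
```python
from g2 import *
where()
plan([((.601,.0475,.33),lean(1.327,0))],n=12)
```

```text
9.9 [0.593  0.0271 0.3699] [-0.001  0.004 -1.   ] F [ 0.66 -0.1   0.3 ] 0.0013795808006256548 [-0.96  0.39  1.17  1.35 -0.36  1.64 -0.09]
2
"xyz": [[0.36, 0.05, 0.67], [0.36, 0.04, 0.66]]
"turn": [[-0.01, -0.02, -0.04], [-0.01, -0.02, -0.04]]
end [0.6009 0.0475 0.3301] z [-0.  0. -1.]
left 0.0001 0.0
```

move_arm:
  xyz:
    - [0.36,0.05,0.5]
    - [0.36,0.04,0.5]
    - [0,0,0]
  turn:
    - [-0.01,-0.02,-0.04]
    - [-0.01,-0.02,-0.04]
    - [0,0,0]
  grip: [0,0,0]

```text
clock: 10.2
tool_pos: [0.6021, 0.0531, 0.3344]
tool_rot: [0.786, 0.618, -0.003, 0.0]
contact_force: [-0.1, 0.6, 0.3]
gripper_width: -0.001
```

Run:
```python
from g2 import *
where()
f=grab('side','side7');grab('top','top7')
plan([((.601,.0475,.30),lean(1.327,0))],n=12)
```

```text
10.2 [0.6021 0.0531 0.3344] [-0.004 -0.003 -1.   ] F [-0.11  0.62  0.34] -0.0010068482019139954 [-0.98  0.42  1.15  1.38 -0.38  1.58 -0.11]
2
"xyz": [[-0.05, -0.01, 0.61], [-0.05, -0.0, 0.62]]
"turn": [[-0.01, 0.02, 0.01], [-0.0, 0.02, 0.01]]
end [0.6011 0.0476 0.2999] z [ 0.  0. -1.]
left 0.0002 0.0
```

View pics/side7.png

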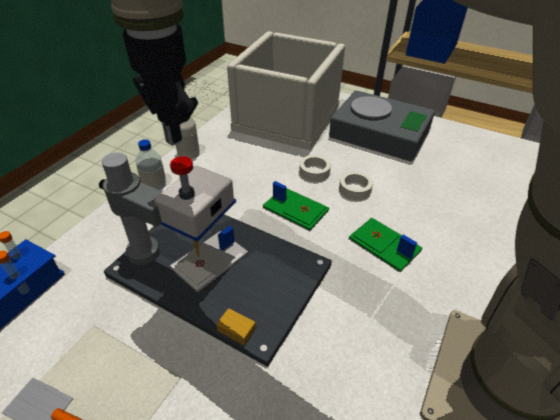

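View pics/top7.png

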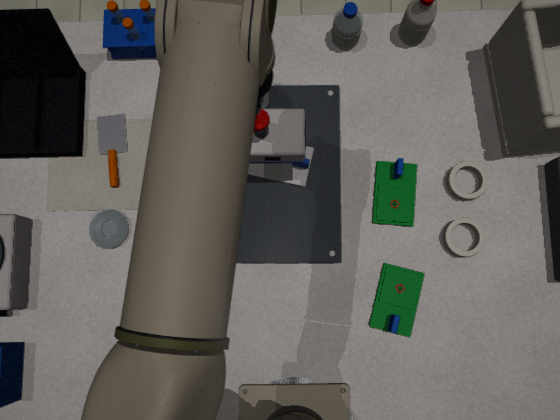

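move_arm:
  xyz:
    - [-0.05,0,0.55]
    - [-0.05,0,0.4]
    - [0,0,0]
  turn:
    - [0,0.02,0.01]
    - [0,0.02,0.01]
    - [0,0,0]
  grip: [0,0,0]

```text
clock: 10.6
tool_pos: [0.6013, 0.0434, 0.3095]
tool_rot: [0.79, 0.614, 0.001, -0.0]
contact_force: [-0.4, -0.2, 0.5]
gripper_width: -0.001
```

Run:
```python
from g2 import *
where()
f=grab('side','side8');crop(f,140,100,240,200,6,'c5')
plan([((.601,.0475,.295),lean(1.327,0))],n=12)
```

```text
10.6 [0.6013 0.0434 0.3095] [ 0.002  0.002 -1.   ] F [-0.45 -0.2   0.46] -0.00146316017915368 [-0.98  0.42  1.15  1.44 -0.39  1.52 -0.09]
1
"xyz": [[0.13, -0.05, 0.51]]
"turn": [[0.02, -0.03, -0.06]]
end [0.6011 0.0476 0.2951] z [ 0. -0. -1.]
left 0.0001 0.0
```

View pics/c5.png

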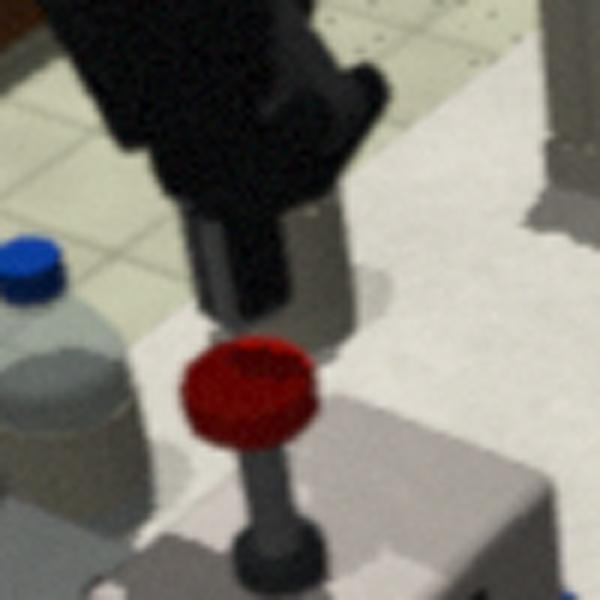

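Tips are just above the cap, roughly centred. Small steps down until contact.

move_arm:
  xyz:
    - [0.1,-0.03,0.25]
    - [0,0,0.1]
    - [0,0,0]
  turn:
    - [0.02,-0.03,-0.05]
    - [0,0,0]
    - [0,0,0]
  grip: [0,0,0]

```text
clock: 10.95
tool_pos: [0.6019, 0.0462, 0.3008]
tool_rot: [0.788, 0.616, 0.001, 0.001]
contact_force: [0.3, 0.0, 0.5]
gripper_width: -0.001
```

move_arm:
  xyz:
    - [0,0,0.05]
    - [0,0,0]
  turn:
    - [0,0,0]
    - [0,0,0]
  grip: [0,0]

```text
clock: 11.15
tool_pos: [0.602, 0.0463, 0.2994]
tool_rot: [0.788, 0.616, 0.001, 0.001]
contact_force: [-0.2, 0.2, 0.2]
gripper_width: 0.0
```

move_arm:
  xyz:
    - [0,0,0.05]
    - [0,0,0]
  turn:
    - [0,0,0]
    - [0,0,0]
  grip: [0,0]

```text
clock: 11.35
tool_pos: [0.6022, 0.0464, 0.2981]
tool_rot: [0.788, 0.616, 0.001, 0.001]
contact_force: [0.5, -0.1, 0.5]
gripper_width: 0.001
```

move_arm:
  xyz:
    - [0,0,0.05]
    - [0,0,0]
  turn:
    - [0,0,0]
    - [0,0,0]
  grip: [0,0]

```text
clock: 11.55
tool_pos: [0.6022, 0.0464, 0.2965]
tool_rot: [0.788, 0.616, 0.001, 0.001]
contact_force: [0.8, -0.1, 0.5]
gripper_width: -0.0
```

move_arm:
  xyz:
    - [0,0,0.05]
    - [0,0,0]
  turn:
    - [0,0,0]
    - [0,0,0]
  grip: [0,0]

```text
clock: 11.75
tool_pos: [0.6022, 0.0464, 0.2949]
tool_rot: [0.788, 0.616, 0.001, 0.001]
contact_force: [-0.5, 0.4, -0.4]
gripper_width: 0.001
```

move_arm:
  xyz:
    - [0,0,0.05]
    - [0,0,0]
  turn:
    - [0,0,0]
    - [0,0,0]
  grip: [0,0]

```text
clock: 11.95
tool_pos: [0.6023, 0.0463, 0.2933]
tool_rot: [0.788, 0.616, 0.001, 0.001]
contact_force: [-0.5, -0.1, 0.9]
gripper_width: 0.001
```

move_arm:
  xyz:
    - [0,0,0.05]
    - [0,0,0]
  turn:
    - [0,0,0]
    - [0,0,0]
  grip: [0,0]

```text
clock: 12.15
tool_pos: [0.6023, 0.0463, 0.2919]
tool_rot: [0.788, 0.616, 0.001, 0.001]
contact_force: [-0.2, 0.0, 1.2]
gripper_width: 0.0
```

move_arm:
  xyz:
    - [0,0,0.05]
    - [0,0,0]
  turn:
    - [0,0,0]
    - [0,0,0]
  grip: [0,0]

```text
clock: 12.35
tool_pos: [0.6023, 0.0463, 0.2904]
tool_rot: [0.788, 0.616, 0.001, 0.001]
contact_force: [-0.8, 0.1, 1.2]
gripper_width: 0.001
```

Run:
```python
from g2 import *
where()
f=grab('side','side9');crop(f,150,145,250,265,6,'c5');crop(f,160,230,240,290,10,'c4')
```

```text
12.35 [0.6023 0.0463 0.2904] [ 0.003  0.    -1.   ] F [-0.75  0.1   1.21] 0.000940083227321359 [-0.99  0.43  1.14  1.47 -0.39  1.48 -0.09]
```

View pics/c5.png

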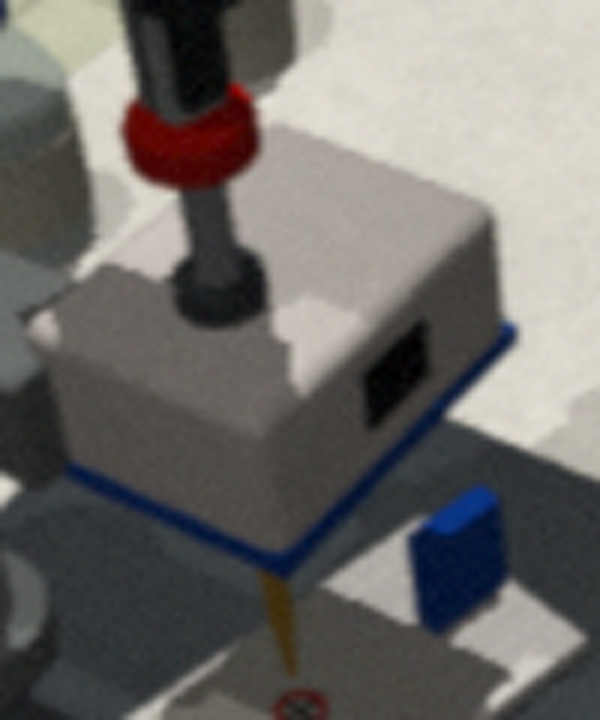

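Contact at about z=0.293, so head ≈ 7 mm, which agrees with the image fit. The tile should meet the needle at TCP z ≈ 0.271. Going partway and looking again.

move_arm:
  xyz:
    - [0,0,0.1]
    - [0,0,0.1]
    - [0,0,0.1]
    - [0,0,0.1]
    - [0,0,0]
  turn:
    - [0,0,0]
    - [0,0,0]
    - [0,0,0]
    - [0,0,0]
    - [0,0,0]
  grip: [0,0,0,0,0]

```text
clock: 12.9
tool_pos: [0.6024, 0.0463, 0.2775]
tool_rot: [0.788, 0.616, 0.002, 0.001]
contact_force: [-0.3, 0.3, 2.4]
gripper_width: -0.0
```

Run:
```python
from g2 import *
where()
f=grab('side','side10');crop(f,170,235,230,280,13,'c4')
```

```text
12.9 [0.6024 0.0463 0.2775] [ 0.004  0.    -1.   ] F [-0.35  0.33  2.44] -0.00024075485233380494 [-0.99  0.44  1.14  1.5  -0.4   1.46 -0.08]
```

View pics/c4.png

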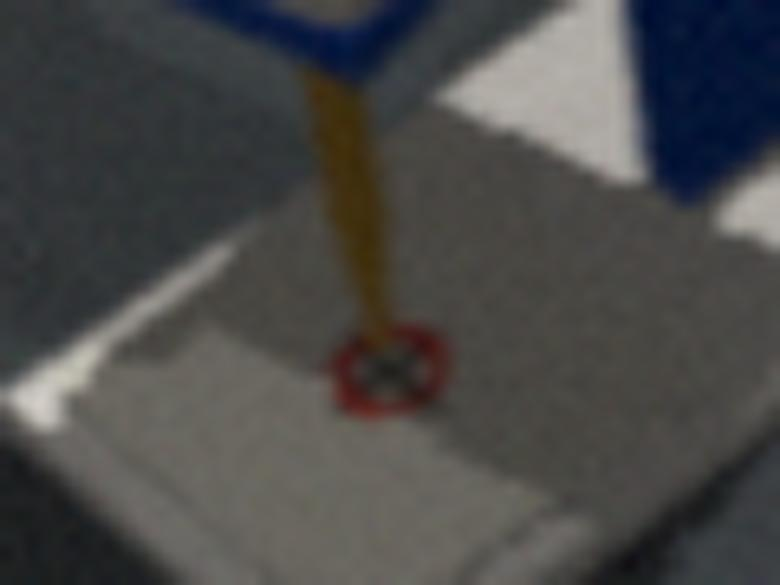

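move_arm:
  xyz:
    - [0,0,0.08]
    - [0,0,0.07]
    - [0,0,0]
  turn:
    - [0,0,0]
    - [0,0,0]
    - [0,0,0]
  grip: [0,0,0]

```text
clock: 13.25
tool_pos: [0.6025, 0.0463, 0.2731]
tool_rot: [0.788, 0.616, 0.002, 0.001]
contact_force: [-0.5, -0.2, 2.1]
gripper_width: 0.004
```

Run:
```python
from g2 import *
where()
fs=[grab('side',f'side11_{i}') for i in range(4)]
im=np.mean([f['color'].astype(float) for f in fs],0).astype(np.uint8); f=dict(fs[0]);f['color']=im
crop(f,180,245,220,275,20,'c4')
```

```text
13.25 [0.6025 0.0463 0.2731] [ 0.004  0.    -1.   ] F [-0.52 -0.18  2.11] 0.004429724019289342 [-0.99  0.44  1.14  1.5  -0.4   1.45 -0.08]
```

View pics/c4.png

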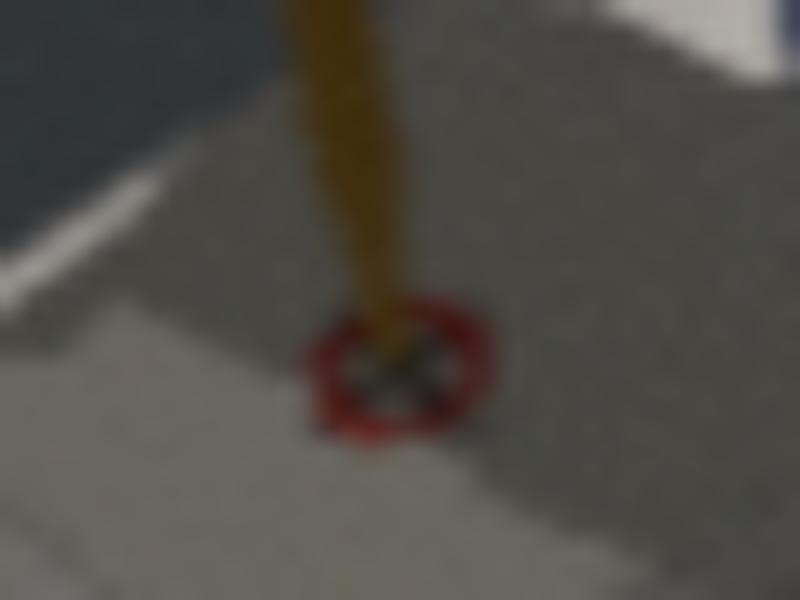

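The tip at (392,360) is closing on the ring centre at (402,370), 20 px per image pixel and about 2 mm short of the tile. The projected landing is about 1 mm from the cross, so I'm pressing.

move_arm:
  xyz:
    - [0,0,0.08]
    - [0,0,0.08]
    - [0,0,0.08]
    - [0,0,0]
  turn:
    - [0,0,0]
    - [0,0,0]
    - [0,0,0]
    - [0,0,0]
  grip: [0,0,0,0]

```text
clock: 13.85
tool_pos: [0.6026, 0.0463, 0.2666]
tool_rot: [0.788, 0.616, 0.002, 0.001]
contact_force: [-2.5, -0.3, 8.1]
gripper_width: -0.001
```

move_arm:
  xyz:
    - [0,0,0.08]
    - [0,0,0.07]
    - [0,0,0]
    - [0,0,0]
  turn:
    - [0,0,0]
    - [0,0,0]
    - [0,0,0]
    - [0,0,0]
  grip: [0,0,0,0]

```text
clock: 14.25
tool_pos: [0.6026, 0.0462, 0.2644]
tool_rot: [0.788, 0.616, 0.003, 0.0]
contact_force: [-4.3, 1.0, 9.7]
gripper_width: -0.003
```

Run:
```python
from g2 import *
where()
f=grab('side','side12');crop(f,180,245,220,275,20,'c4'); where()
```

```text
14.25 [0.6026 0.0462 0.2644] [ 0.005  0.003 -1.   ] F [-4.33  1.01  9.68] -0.002831334252017583 [-0.98  0.44  1.13  1.52 -0.4   1.43 -0.08]
14.3 [0.6026 0.0463 0.2645] [ 0.005  0.003 -1.   ] F [-4.09  1.34 10.1 ] 0.00374034286357867 [-0.98  0.44  1.13  1.52 -0.41  1.43 -0.08]
```

View pics/c4.png

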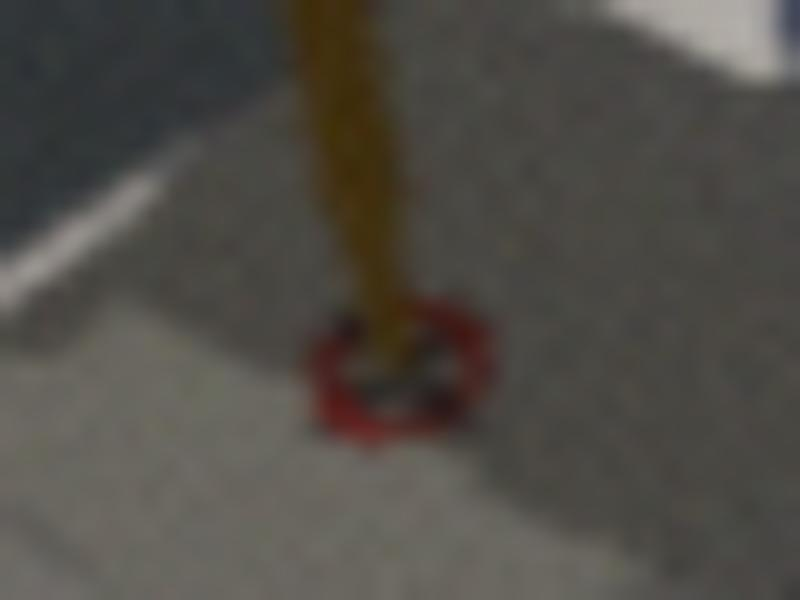

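move_arm:
  xyz:
    - [0,0,0.1]
    - [0,0,0.08]
    - [0,0,0.04]
  turn:
    - [0,0,0]
    - [0,0,0]
    - [0,0,0]
  grip: [0,0,0]

```text
clock: 14.6
tool_pos: [0.6027, 0.0462, 0.2605]
tool_rot: [0.788, 0.616, 0.004, -0.0]
contact_force: [-6.2, 0.9, 15.0]
gripper_width: 0.0
```

Run:
```python
from g2 import *
where()
```

```text
14.6 [0.6027 0.0462 0.2605] [ 0.006  0.005 -1.   ] F [-6.24  0.87 14.97] 0.00010309789287132346 [-0.98  0.44  1.13  1.53 -0.41  1.42 -0.07]
```

move_arm:
  xyz:
    - [0,0,0.02]
    - [0,0,0.02]
    - [0,0,0.02]
    - [0,0,0.02]
    - [0,0,0.02]
    - [0,0,0.02]
  turn:
    - [0,0,0]
    - [0,0,0]
    - [0,0,0]
    - [0,0,0]
    - [0,0,0]
    - [0,0,0]
  grip: [0,0,0,0,0,0]

```text
clock: 15.2
tool_pos: [0.6027, 0.0462, 0.2625]
tool_rot: [0.788, 0.616, 0.006, -0.001]
contact_force: [-4.6, 0.1, 13.1]
gripper_width: -0.002
```

Run:
```python
from g2 import *
where()
```

```text
15.2 [0.6027 0.0462 0.2625] [ 0.008  0.01  -1.   ] F [-4.64  0.09 13.06] -0.0019783135855500618 [-0.98  0.44  1.13  1.52 -0.41  1.43 -0.07]
```

The needle force stayed around 10–12 N for 0.6 s (13–15 N at the cap less about 3 N for the return spring). Letting the cap rise.

move_arm:
  xyz:
    - [0,0,-0.15]
    - [0,0,-0.2]
    - [0,0,-0.3]
    - [0,0,-0.3]
    - [0,0,-0.3]
    - [0,0,-0.4]
    - [0,0,-0.6]
    - [0,0,-0.8]
    - [0,0,-0.8]
    - [0,0,0]
  turn:
    - [0,0,0]
    - [0,0,0]
    - [0,0,0]
    - [0,0,0]
    - [0,0,0]
    - [0,0,0]
    - [0,0,0]
    - [0,0,0]
    - [0,0,0]
    - [0,0,0]
  grip: [0,0,0,0,0,0,0,0,0,0]

```text
clock: 16.2
tool_pos: [0.6011, 0.0449, 0.3857]
tool_rot: [0.788, 0.616, 0.006, -0.001]
contact_force: [0.4, -0.2, 0.5]
gripper_width: 0.002
```

Run:
```python
from h import *
from plan import where
where()
f=grab('side','side13');crop(f,160,230,240,290,10,'c4')
```

```text
16.2 [0.6011 0.0449 0.3857] [ 0.008  0.009 -1.   ] F [ 0.38 -0.19  0.47] 0.0017807142916197887 [-0.95  0.4   1.16  1.3  -0.38  1.66 -0.11]
```

View pics/c4.png

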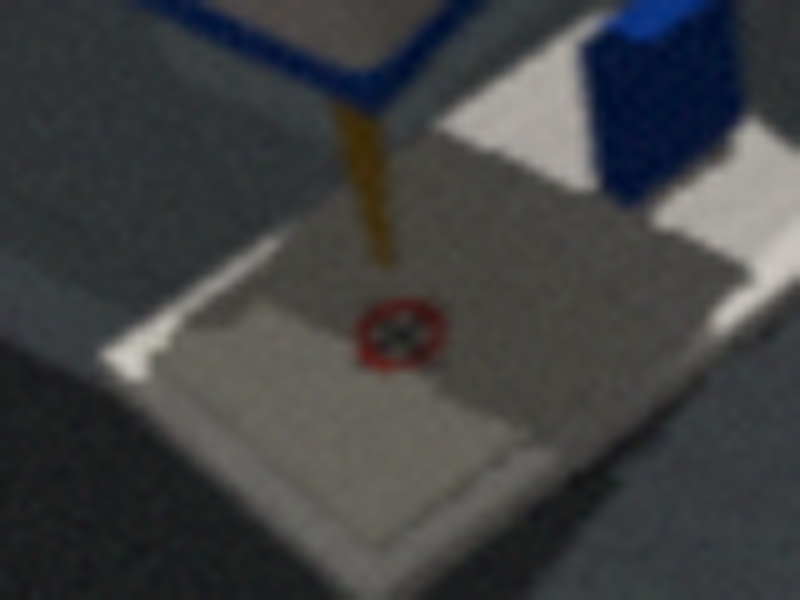

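View pics/side13.png

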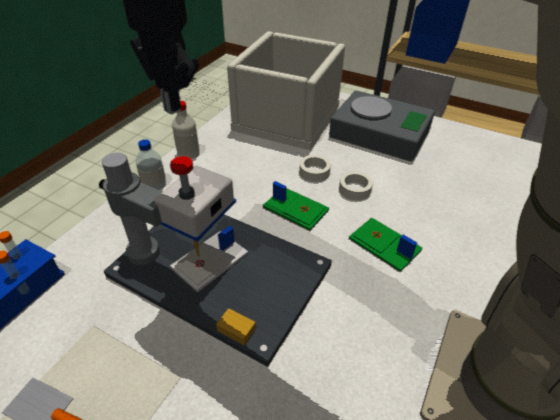

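The cap is back up at (181,163), the needle tip is at its rest pixel, and the cross hasn't moved (crop (400,334)). The arm touches nothing. Handing in.

```bash
python3 -c "
from cell import robot
print(robot.finish_job())"
```

```text
the job is handed in; nothing more can be done
None
```

I slid the carrier under the needle, let go of it, pressed the red cap, let it spring back up and handed the job in. It took about 16 s; no verdict was reported.

- **Placing:** I gripped the blue grip with the fingers leaning about 42° and slid the carrier about 125 mm along the stage. It first overshot by about 2.5 mm, so I nudged it back before letting go.
- **Pressing:** The wrist force, less the return spring, put the needle at roughly 10–12 N for 0.6 s. The highest cap force I read was 15 N, so about 12 N at the needle, against the 20 N limit.
- **Last checks:** In the side camera the cap and needle were back at their rest positions and the cross had not moved. The reference block and the green look-alikes were where they started, and the wrist read about zero force.
- **Less certain:** I estimate the needle landed 1–1.5 mm from the cross, against the 3 mm limit, judged from the side camera only because the head hides the spot from above. One fit using the head's lower corners disagreed, putting the head joint at about –1 mm. I dropped it because touching the cap gave about 7 mm, which matched the first fit.

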